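# Square a landscape tile into the jig corner

### The arm

A 6-joint arm with a two-finger parallel gripper is mounted at the origin on the work surface. World frame = base frame: x ahead of the robot, y to its left, z up, the work surface at z = 0. Lengths are in mm, angles in rad, forces in N, time in s.
With the tool pointing down it reaches from about 275 to 825 mm from the base axis. Payload 4.9 kg.
Tool frame: the origin (TCP) lies on the centre line of the jaws, within the pads' length; the fingertips stand 17 mm ahead of it and the grasp point (between the pads) lies 2 mm behind it (r.tip_reach is the distance from the TCP to the fingertips, in mm); z points along the fingers, y is the line along which they close (so a half turn about z gives the same grasp; the last joint's range is limited). The gripper opens to 85 mm and grips with 20 to 120 N. Pads are 22 mm wide; open, the fingers measure 114 mm over their backs; the gripper's body (76 mm by 85 mm) begins 54 mm behind the grasp point. The pads swing forward as they close: fully open they stand 13 mm farther back than shut.
Start: joints at [-1.332, 0.326, -0.193, 1.052, 0, 1.437], TCP at [200.336, -512.234, 248.281] pointing down, gripper open.
Joint ranges: [-2.65, 2.65], [-0.97, 1.79], [-1.3, 1.35], [-1.93, 2.1], [-1.47, 1.37], [-3.14, 3.14]. Speed limits (rad/s): [2.57, 2.57, 3.14, 3.14, 3.14, 3.14].

### API

Orientations are given as [roll, pitch, yaw] about the fixed x, y, z axes, in that order (R = Rz(yaw) Ry(pitch) Rx(roll)).
In Python, from plant import r gives the robot as it stands.
- The arm moves only by the tool servo_tool, never from a script. Its argument "steps" is a list of rows, each a list of 7 numbers: the opening, from -1 (shut) to 1 (fully open), then the shift along the tool's x, y, z in cm, then the turn, a rotation vector about the tool's x, y, z in degrees. In form: [[fingers, dx, dy, dz, rx, ry, rz], ...]. A call has 1 to 20 rows; each row shifts and turns the commanded pose from where the row before left it, along the tool's axes as they then stand; what a row does not reach is not made up. A row lasts 1/8 s, in which the tool goes at most 62.5 mm and 10.7 degrees, less where a joint would pass 70% of its speed; a pose out of reach is approached as far as the arm can. A call is refused whole if a number of a shift passes 6.25 or a number of a turn 10.7, either way. A call with a gripper value outside its range is refused whole. The fingers move at their own pace and stop on an object; the grip force is fixed at half the most. Time passes only in rows, so rows that do not move let the fingers close. It gives the time, the measured TCP pose, the force, the opening and the grip force at its end, in the units of the state.
- r.get_state(): the state, without advancing time (a new reading comes with each control period).
- r.grab_frame(name): name is "side" or "top"; returns a dict with "pixels" (384x512x3 uint8, red, green, blue), "camera_matrix" (3x3 intrinsics, pixels), "k1" (the pictures are not rectified: a ray, as slopes to the right and down, at radius r is drawn at 1 + k1 r^2 times it, then the intrinsics apply), "R" (3x3) and "t" (3): a world point X has camera coordinates R X + t. Camera axes: x right, y down, z forward; pixel columns grow to the right and rows downward; lengths in mm; the calibration is good to about 2 mm. A picture is of the moment at which its call begins. There is no depth.
- r.hand_in(): hands the job in; it is judged then, once.
Trained networks look in the newest picture that a camera, given by its name, has taken for a name from the list of things; names that differ only in an ending like _2 or _b are one class to them, and where a whole thing is asked for, a point or a joint stands for the part that bears it (a point fixed in the world has none). Each returns a list of dicts, best first, with "score" (0 to 1); they miss things now and then, are a little off and sometimes report something else, mostly with a low value. They report only what shows in the picture. A call takes as long as a camera call. They do not tell look-alikes from the thing itself.
- r.masks_of(camera, target): "region" (384x512 bool, what is visible of it) and "box" ([left, top, width, height] as shares, 0 to 1, of the picture: columns of its width, rows of its height, round what is visible of it).
- r.pinpoint(camera, target): "centre" ([row, column] as shares, 0 to 1, of the picture: columns of its width, rows of its height: a listed point, or the origin of a listed thing).
The state is a dict: "clock": time; "joint_pos": joint angles; "qvel": joint speeds; "tau": joint torques, N m; "eef_pos": TCP position; "orientation": TCP orientation; "wrist_force": force on the tool from outside, world axes, zero at the start; "ft_torque": the same for the moment, N m; "finger_gap": finger opening in mm; "grip_force": force on a finger pad.
Only numpy, scipy, OpenCV 4.12 (cv2) and the standard library are available. Lean on these libraries where they do the work, as an engineer would, in place of code of your own. Each camera call takes 0.05 s, during which the arm holds its last target. There are 200 camera calls.

### The job

Without picking anything up, push the green model-landscape tile (the one with the two little trees) away from the robot until its long side lies flush against the wooden fence, and only then push it along the fence until its end butts against the red stop. It must end snug against both fence and red stop; never lift or tip the tile, and leave the other tile and everything else on the table where they are.

Things in the scene. Friction and masses are not known exactly. Their poses are not given: they have to be found in the camera images.
- tile_trees: The tile to push: loose cardboard box 90 mm (its x) by 120 mm (its y) by 40 mm high, about 0.3 kg, with a green top, a pale path strip and two small fixed trees standing near its middle (tops 78 mm above the table, within 40 mm of the tile's centre). Origin: centre of its underside. Its long (120 mm) sides face its -x and +x; at the start +x faces the fence within about 0.4 rad and it its origin starts 95 to 130 mm from the fence face (the gap is 25 to 85 mm).
- fence: Straight pale wooden fence fixed to the table, 520 mm long (along its y), 22 mm thick, 26 mm high. Origin: at table level, in the middle of the length of the face that looks towards the robot; that face is the plane x = 0 of this frame, its x points away from the robot into the wood and its y along the fence. The tile is flush when its origin is at x = -45 mm here and its axes are parallel to these.
- stop_red: Red stop block fixed to the table against the robot side of the fence near one of its ends (which end varies): 90 mm (its x, square to the fence) by 30 mm (its y, along the fence) by 26 mm high. Origin: centre of its underside, 225 mm along the fence from the fence's origin. Same axis directions as the fence. A tile butted against it has its origin 75 mm from this one along y.
- stop_blue: Blue stop block, same size as the red, fixed at the other end of the fence (225 mm from the fence's origin, other side). Not used; the tile starts between the two stops.
- tile_house: The other tile, same box size but brown cork top and a small white house with a red roof (75 mm high overall), loose. Origin: centre of underside. Leave it alone.
- tape: Loose roll of masking tape lying flat, 90 mm diameter, 25 mm high. Origin: centre of underside. Leave it alone.
- jar: Loose white jar of brushes, 72 mm diameter, jar 90 mm high, brushes to 175 mm. Origin: centre of underside. Leave it alone.
- loose_tree: Loose model tree on a 44 mm round plywood foot, 85 mm high. Origin: centre of underside. Leave it alone.
- glue_gun: Green glue gun lying on its side, about 190 by 115 by 36 mm. Origin: under the middle of its barrel. Leave it alone.
- pencil: Flat red carpenter's pencil, 195 by 14 by 8 mm, along its x. Origin: centre of underside. Leave it alone.
- glue: White glue bottle with orange cap, 44 mm diameter, 110 mm high. Origin: centre of underside. Leave it alone.
There are look-alikes about, which are no part of the job. What is shaped like the tile_trees but purple is not meant. Several things look just like the stop_red: the one meant starts farthest to the robot's left.

How it is judged:
By the outcome, as a careful person would: the job done as asked, in the order asked, and still so for the second after the job is handed in, with the robot touching nothing.
It also fails if it takes over 54 s, if anything falls off the work surface, if the arm or the gripper's body presses on something with over 40 N, if the wrist force passes 120 N, or if a joint passes its speed limit or range.

## Working session

There is one attempt and no reset: what is moved stays moved. The work goes in short steps, Python scripts to look and compute and a tool call to move; the robot and the scene stay as the last step left them, time stands still between calls to the robot, and variables do not carry over. Pictures are saved under pics/ and viewed, at most 10 in all, crops included, and the job is handed in when it is done.

Besides the shell and the picture viewer there is one more tool, called after ">>>" as name([rows], argument=value, ...), one row to a line, values as JSON. servo_tool: Moves the arm, as the interface text tells. Its arguments: {"type":"object","properties":{"steps":{"type":"array"}},"required":["steps"]}

```bash
mkdir -p pics; cat > h.py <<'E'
from plant import r
import numpy as np, cv2
def grab(n,save=None):
    f=r.grab_frame(n)
    if save: cv2.imwrite('pics/'+save,f["pixels"][:,:,::-1])
    return f
def ray(f,u,v):
    K=np.array(f["camera_matrix"]);d=np.array([(u-K[0,2])/K[0,0],(v-K[1,2])/K[1,1]]);s=d.copy()
    for _ in range(20): s=d/(1+f["k1"]*(s@s))
    R=np.array(f["R"]);t=np.array(f["t"])
    return -R.T@t, R.T@np.array([s[0],s[1],1])
def at(f,u,v,z):
    c,d=ray(f,u,v); return (c+d*(z-c[2])/d[2])[:2]
def proj(f,X):
    K=np.array(f["camera_matrix"]);c=np.array(f["R"])@np.array(X,float)+np.array(f["t"]);s=c[:2]/c[2];s=s*(1+f["k1"]*(s@s))
    return K[0,0]*s[0]+K[0,2],K[1,1]*s[1]+K[1,2]
E
python3 - <<'E'
from h import *
for n in("top","side"):
    f=grab(n,n+"0.png")
    c,_=ray(f,256,192); print(n,c.round())
    for k in("tile_trees","fence","stop_red","stop_blue","tile_house","tape","jar","loose_tree","glue_gun","pencil","glue"):
        for p in r.pinpoint(n,k):
            if p["score"]<.2: continue
            v,u=p["centre"][0]*384,p["centre"][1]*512
            print(k,round(p["score"],2),round(u),round(v),at(f,u,v,0).round())
E
```

```text
top [ 359.   11. 1200.]
tile_trees 0.83 280 243 [373. -61.]
tile_trees 0.77 235 194 [516.  63.]
fence 0.84 240 146 [656.  46.]
fence 0.74 170 176 [573. 250.]
stop_red 0.69 320 148 [ 645. -188.]
stop_red 0.68 360 160 [ 605. -304.]
stop_blue 0.77 162 180 [561. 272.]
stop_blue 0.22 321 145 [ 653. -192.]
tile_house 0.75 400 235 [ 385. -408.]
tape 0.71 349 239 [ 377. -258.]
tape 0.4 112 244 [381. 414.]
jar 0.79 112 244 [379. 413.]
loose_tree 0.71 173 242 [383. 239.]
glue_gun 0.7 411 146 [ 646. -460.]
glue_gun 0.49 93 168 [602. 475.]
pencil 0.52 91 169 [598. 479.]
glue 0.67 124 163 [614. 385.]
side [  120. -1067.  1066.]
tile_trees 0.7 248 193 [535.  57.]
tile_trees 0.66 214 230 [360. -74.]
fence 0.97 280 185 [662.  52.]
fence 0.73 342 286 [ 644. -445.]
stop_red 0.88 308 255 [ 604. -296.]
stop_red 0.65 307 227 [ 657. -182.]
stop_blue 0.57 236 159 [567. 272.]
tile_house 0.84 258 307 [ 383. -413.]
glue_gun 0.64 257 304 [ 383. -405.]
pencil 0.52 231 129 [623. 487.]
pencil 0.31 256 308 [ 376. -416.]
pencil 0.22 237 268 [ 377. -258.]
glue 0.77 235 141 [604. 389.]
```

```bash
python3 -c "
import cv2
for n in('top','side'): cv2.imwrite(f'pics/{n}0b.png',cv2.resize(cv2.imread(f'pics/{n}0.png'),(800,600)))"
```

```text
(no output)
```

View pics/top0b.png

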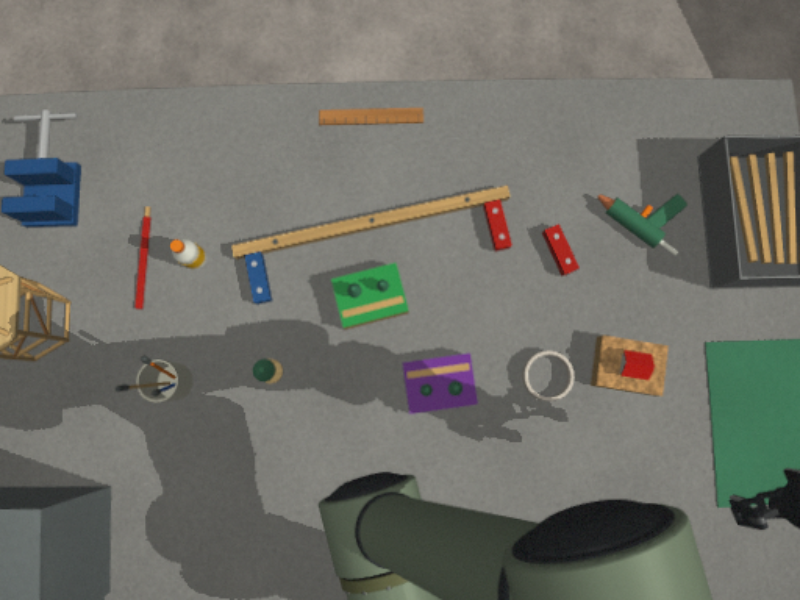

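View pics/side0b.png

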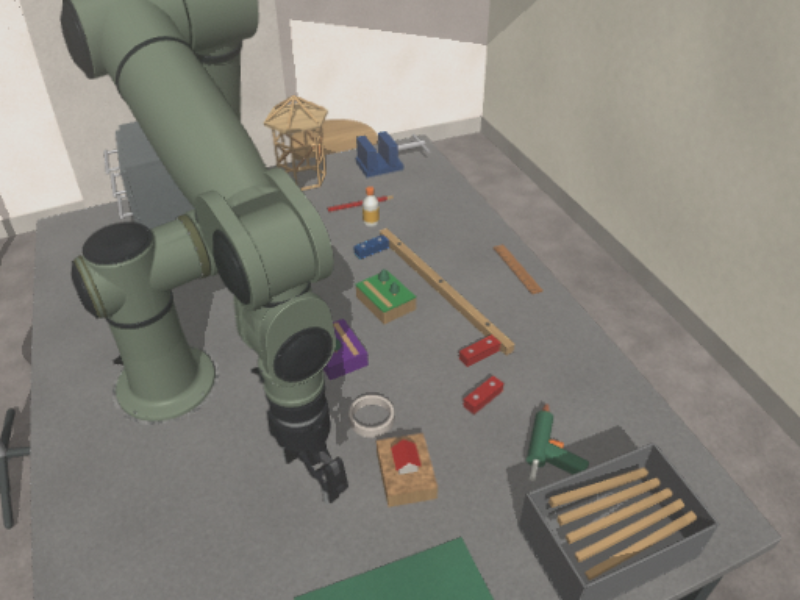

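The top view (800x600) shows two tiles of this shape: the green one with trees at (370,295) and the purple one at (440,383). Green is the one meant. There are two red stops: (497,225), which touches the fence, and (561,250), which stands free. The first is farther left (+y), so it's the one meant. Next I'll fit poses and confirm with a crop.

```bash
cat > fit.py <<'E'
from h import *
from scipy.optimize import minimize
SZ=dict(tile_trees=(90,120,40),fence=(22,520,26),stop_red=(90,30,26),purple=(90,120,40))
def mask(n,f,k,near):
    u0,v0=proj(f,[*near,20])
    if k=="purple": k="tile_trees"
    best=None
    for m in r.masks_of(n,k):
        g=np.array(m["region"]); v,u=np.nonzero(g)
        if len(u)<20: continue
        d=np.hypot(u.mean()-u0,v.mean()-v0)
        if d<25 and (best is None or d<best[0]): best=(d,g,m["score"])
    return None if best is None else best[1]
S=4
def hull(f,p,sz):
    x,y,a=p;c,s=np.cos(a),np.sin(a);P=[]
    for i in(-.5,.5):
        for j in(-.5,.5):
            for z in(0,sz[2]):
                P.append(proj(f,[x+c*i*sz[0]-s*j*sz[1],y+s*i*sz[0]+c*j*sz[1],z]))
    h=cv2.convexHull(((np.array(P)+.5)*S*16).astype(np.int32))
    im=np.zeros((384*S,512*S),np.uint8); cv2.fillConvexPoly(im,h,1,shift=4); return cv2.resize(im.astype(np.float32),(512,384),interpolation=cv2.INTER_AREA)
def fit(k,p0,fr):
    ms=[(f,m) for n,f in fr.items() if (m:=mask(n,f,k,p0[:2])) is not None]
    def cost(q):
        p=[q[0],q[1],q[2]/100];t=0
        for f,m in ms:
            h=hull(f,p,SZ[k]); t+=1-np.minimum(h,m).sum()/np.maximum(h,m).sum()
        return t/len(ms)
    q0=np.array([p0[0],p0[1],p0[2]*100]);best=None
    for _ in range(2):
        o=minimize(cost,q0,method="Nelder-Mead",options=dict(initial_simplex=[q0,q0+[10,0,0],q0+[0,10,0],q0+[0,0,8]],xatol=.1,fatol=1e-5,maxiter=120)); q0=o.x
    print(k,len(ms),"cams",[round(float(o.x[0]),1),round(float(o.x[1]),1),round(float(o.x[2]/100),4)],"1-IoU",round(o.fun,3)); return o.x[0],o.x[1],o.x[2]/100
E
python3 - <<'E'
from fit import *
fr={n:grab(n) for n in("top","side")}
for k,p in dict(tile_trees=(525,58,.15),fence=(666,48,.16),stop_red=(640,-185,.16)).items():
    for c in(["top"],["side"],["top","side"]): fit(k,p,{n:fr[n] for n in c})
# fence face from colour edges in top
f=fr["top"]
for k in("jar","tape","loose_tree"):
    for n in fr:
        for p in r.pinpoint(n,k):
            v,u=p["centre"][0]*384,p["centre"][1]*512; print(k,n,round(p["score"],2),at(fr[n],u,v,0).round())
cv2.imwrite("pics/crop.png",cv2.resize(f["pixels"][110:270,140:380,::-1],(792,528),interpolation=cv2.INTER_CUBIC))
E
```

```text
tile_trees 1 cams [525.2, 58.5, 0.2343] 1-IoU 0.03
tile_trees 1 cams [528.9, 57.4, 0.2086] 1-IoU 0.051
tile_trees 2 cams [526.1, 58.2, 0.2334] 1-IoU 0.056
fence 1 cams [665.0, 52.5, 0.1966] 1-IoU 0.097
fence 1 cams [669.5, 52.2, 0.1912] 1-IoU 0.127
fence 2 cams [666.1, 52.2, 0.1959] 1-IoU 0.15
stop_red 1 cams [652.6, -180.2, 0.2001] 1-IoU 0.078
stop_red 1 cams [656.7, -182.6, 0.2569] 1-IoU 0.1
stop_red 2 cams [654.1, -180.8, 0.2222] 1-IoU 0.123
jar top 0.65 [380. 412.]
jar top 0.26 [655.  45.]
tape top 0.73 [ 383. -256.]
loose_tree top 0.74 [388. 244.]
```

View pics/crop.png

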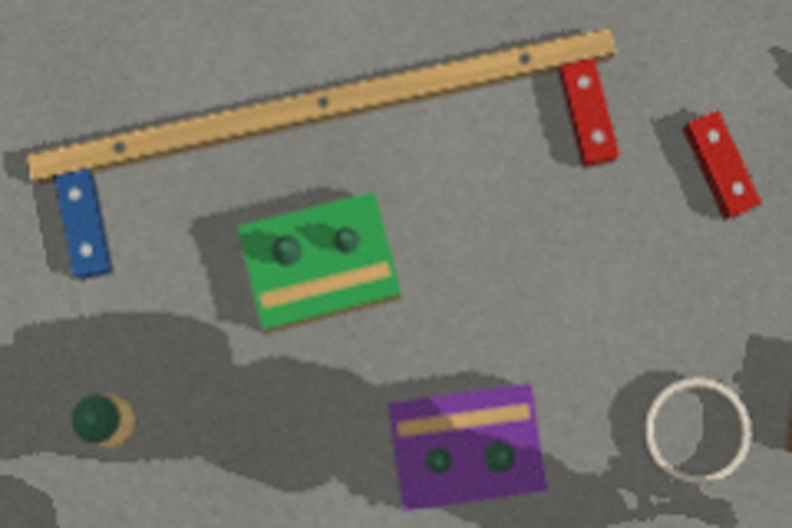

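The crop confirms the choice: the green tile is at (320,262) and the meant red stop, touching the fence, is at (590,112). The fence fit predicts a stop pose that agrees with the fitted one within 2 mm. Next I'll work out the first approach.

```bash
cat > nav.py <<'E'
from h import *
from scipy.spatial.transform import Rotation as Ro
th=.196; F=np.array([654.9,50.1]); N=np.array([np.cos(th),np.sin(th)]); T=np.array([-np.sin(th),np.cos(th)])
def w(n,t): return F+n*N+t*T
def nt(p): d=np.array(p[:2])-F; return d@N,d@T
def go(n,t,z,yaw):  # shift in tool axes (cm) and turn
    s=r.get_state(); R=Ro.from_euler('xyz',s["orientation"]); X=np.array([*w(n,t),z])
    d=R.inv().apply(X-np.array(s["eef_pos"]))/10
    q=(R.inv()*Ro.from_euler('xyz',[np.pi,0,yaw])).as_rotvec(degrees=True)
    print("to",X.round(1),"tool shift cm",d.round(2),"turn deg",q.round(1))
E
python3 - <<'E'
from nav import *
s=r.get_state()
for k in s: print(k,np.round(s[k],3))
print(r.tip_reach)
for yaw in(th,th+np.pi): go(-205,33,120,yaw)
E
```

```text
clock 2.2
joint_pos [-1.332  0.326 -0.193  1.052 -0.     1.437]
qvel [-0.     0.002  0.    -0.001 -0.001 -0.   ]
tau [ 1.0000e-03 -4.4332e+01  2.6275e+01  1.0000e-03 -0.0000e+00  0.0000e+00]
eef_pos [ 200.347 -512.221  248.282]
orientation [-3.142  0.     0.373]
wrist_force [0.449 0.381 0.554]
ft_torque [-0.007  0.022  0.02 ]
grip_force 0.0
finger_gap 85.598
17.0
to [447.4  42.5 120. ] tool shift cm [ 43.21 -42.67  12.83] turn deg [-0.   0.  10.1]
to [447.4  42.5 120. ] tool shift cm [ 43.21 -42.67  12.83] turn deg [  -0.    -0.  -169.9]
```

>>> servo_tool([
  [1, 0, 0, 0, 0, 0, -10],
  [1, 0, 0, 0, 0, 0, -10],
  [1, 0, 0, 0, 0, 0, -10],
  [1, 0, 0, 0, 0, 0, -10],
  [1, 0, 0, 0, 0, 0, -10],
  [1, 0, 0, 0, 0, 0, -10],
  [1, 0, 0, 0, 0, 0, -10],
  [1, 0, 0, 0, 0, 0, -10],
  [1, 0, 0, 0, 0, 0, -10],
  [1, 0, 0, 0, 0, 0, -10],
  [1, 0, 0, 0, 0, 0, -10],
  [1, 0, 0, 0, 0, 0, -10],
  [1, 0, 0, 0, 0, 0, -10],
  [1, 0, 0, 0, 0, 0, -10],
  [1, 0, 0, 0, 0, 0, -10],
  [1, 0, 0, 0, 0, 0, -10],
  [1, 0, 0, 0, 0, 0, -9.9],
])

```text
clock: 4.32
eef_pos: [200.3, -512.2, 248.3]
orientation: [3.142, -0.0, -2.939]
wrist_force: [0.6, -0.8, 0.0]
finger_gap: 85.3
grip_force: 0.0
```

```bash
python3 - <<'E'
from nav import *
go(-205,33,120,th+np.pi)
E
```

```text
to [447.4  42.5 120. ] tool shift cm [-35.35  49.39  12.83] turn deg [ 0.  -0.   0.4]
```

>>> servo_tool([
  [1, -2.95, 4.12, 0, 0, 0, 0.4],
  [1, -2.95, 4.12, 0, 0, 0, 0],
  [1, -2.95, 4.12, 0, 0, 0, 0],
  [1, -2.95, 4.12, 0, 0, 0, 0],
  [1, -2.95, 4.12, 0, 0, 0, 0],
  [1, -2.95, 4.12, 0, 0, 0, 0],
  [1, -2.95, 4.12, 0, 0, 0, 0],
  [1, -2.95, 4.12, 0, 0, 0, 0],
  [1, -2.95, 4.12, 0, 0, 0, 0],
  [1, -2.95, 4.12, 2, 0, 0, 0],
  [1, -2.95, 4.12, 5, 0, 0, 0],
  [1, -2.9, 4.07, 5.8, 0, 0, 0],
  [1, 0, 0, 0, 0, 0, 0],
])

```text
clock: 5.95
eef_pos: [445.7, 27.9, 133.9]
orientation: [3.139, -0.006, -2.948]
wrist_force: [-0.2, -0.8, -1.2]
finger_gap: 85.5
grip_force: 0.0
```

```bash
python3 - <<'E'
from fit import *
from nav import *
go(-205,33,32,th+np.pi)
f=grab("side","s1.png"); fit("tile_trees",(526,58,.23),{"side":f})
cv2.imwrite("pics/s1c.png",cv2.resize(f["pixels"][110:300,120:373,::-1],(792,594)))
E
```

```text
to [447.4  42.5  32. ] tool shift cm [-0.51  1.38 10.19] turn deg [ 0.1 -0.3 -0.1]
tile_trees 1 cams [529.7, 56.6, 0.2275] 1-IoU 0.081
```

View pics/s1c.png

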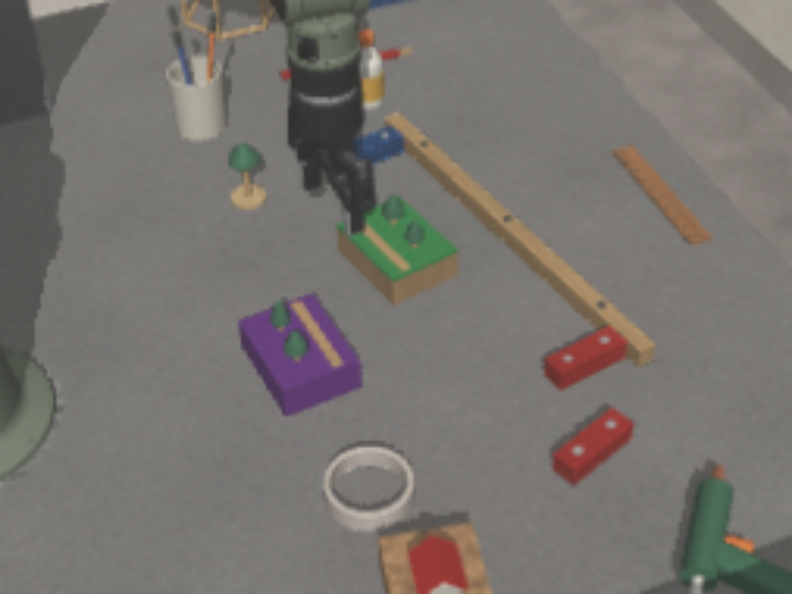

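The gripper is hovering just behind the tile, at crop (365,220), and nothing else has moved. I'll lower to TCP z = 30 and check.

>>> servo_tool([
  [1, -0.4, 1.38, 3, 0.1, -0.3, 0],
  [1, 0, 0, 4, 0, 0, 0],
  [1, 0, 0, 3.4, 0, 0, 0],
  [1, 0, 0, 0, 0, 0, 0],
  [1, 0, 0, 0, 0, 0, 0],
])

```text
clock: 6.68
eef_pos: [450.9, 39.0, 34.8]
orientation: [-3.139, 0.008, -2.953]
wrist_force: [0.3, 0.5, -0.1]
finger_gap: 85.3
grip_force: 0.0
```

```bash
python3 - <<'E'
from nav import *
s=r.get_state(); print(np.round(s["eef_pos"],1),np.round(nt(s["eef_pos"]),1))
go(-125,33,30,th+np.pi)
E
```

```text
[450.9  39.   34.8] [-202.3   28.9]
to [525.9  58.1  30. ] tool shift cm [-7.72  0.47  0.54] turn deg [-0.1  0.4 -0.4]
```

>>> servo_tool([
  [1, -0.8, 0.2, 0.2, 0, 0.2, -0.2],
  [1, -0.8, 0.2, 0, 0, 0, 0],
  [1, -0.8, 0, 0, 0, 0, 0],
  [1, -0.8, 0, 0, 0, 0, 0],
  [1, -0.8, 0, 0, 0, 0, 0],
  [1, -0.8, 0, 0, 0, 0, 0],
  [1, -0.8, 0, 0, 0, 0, 0],
  [1, -0.8, 0, 0, 0, 0, 0],
  [1, -0.8, 0, 0, 0, 0, 0],
  [1, -0.8, 0, 0, 0, 0, 0],
  [1, 0, 0, 0, 0, 0, 0],
  [1, 0, 0, 0, 0, 0, 0],
])

```text
clock: 8.18
eef_pos: [527.5, 59.2, 31.3]
orientation: [-3.14, 0.002, -2.948]
wrist_force: [1.7, -0.2, 0.3]
finger_gap: 85.4
grip_force: 0.0
```

```bash
python3 - <<'E'
from fit import *
from nav import *
s=r.get_state(); print(np.round(s["eef_pos"],1),np.round(nt(s["eef_pos"]),1),np.round(s["orientation"],3),np.round(s["wrist_force"],1))
go(-101,33,30,th+np.pi)
fr={n:grab(n) for n in("top","side")}
for n in fr: p=fit("tile_trees",(595,72,.2),{n:fr[n]}); print(np.round(nt(p),1),p[2]-th)
f=fr["side"]
cv2.imwrite("pics/s2c.png",cv2.resize(f["pixels"][130:250,180:340,::-1],(800,600)))
E
```

```text
[527.5  59.2  31.3] [-123.2   33.7] [-3.140e+00  2.000e-03 -2.948e+00] [ 1.7 -0.2  0.3]
to [549.4  62.8  30. ] tool shift cm [-2.22 -0.06  0.14] turn deg [-0.1  0.1 -0.2]Traceback (most recent call last):
  File "<stdin>", line 6, in <module>
  File "fit.py", line 32, in fit
    o=minimize(cost,q0,method="Nelder-Mead",options=dict(initial_simplex=[q0,q0+[10,0,0],q0+[0,10,0],q0+[0,0,8]],xatol=.1,fatol=1e-5,maxiter=120)); q0=o.x
    res = _minimize_neldermead(fun, x0, args, callback, bounds=bounds,
                               **options)
    fsim[k] = func(sim[k])
              ~~~~^^^^^^^^
    fx = function(np.copy(x), *(wrapper_args + args))
  File "fit.py", line 29, in cost
    return t/len(ms)
           ~^~~~~~~~
ZeroDivisionError: division by zero
```

>>> servo_tool([
  [1, -0.3, 0, 0.1, 0, 0, -0.2],
  [1, -0.3, 0, 0, 0, 0, 0],
  [1, -0.3, 0, 0, 0, 0, 0],
  [1, -0.3, 0, 0, 0, 0, 0],
  [1, -0.3, 0, 0, 0, 0, 0],
  [1, -0.2, 0, 0, 0, 0, 0],
  [1, -0.2, 0, 0, 0, 0, 0],
  [1, 0, 0, 0, 0, 0, 0],
  [1, 0, 0, 0, 0, 0, 0],
])

```text
clock: 9.45
eef_pos: [546.3, 62.8, 30.4]
orientation: [-3.14, 0.003, -2.945]
wrist_force: [0.1, 0.8, -0.0]
finger_gap: 86.0
grip_force: 0.1
```

```bash
python3 - <<'E'
from fit import *
from nav import *
s=r.get_state(); print(np.round(s["eef_pos"],1),np.round(nt(s["eef_pos"]),1),np.round(s["orientation"],3),np.round(s["wrist_force"],1),np.round(s["ft_torque"],2))
f=grab("side")
cv2.imwrite("pics/s2c.png",cv2.resize(f["pixels"][130:250,180:340,::-1],(800,600)))
p=fit("tile_trees",(600,74,.2),{"side":f}); print(np.round(nt(p),1),p[2]-th)
E
```

```text
[546.3  62.8  30.4] [-104.1   33.7] [-3.140e+00  3.000e-03 -2.945e+00] [ 0.1  0.8 -0. ] [0.03 0.03 0.02]
tile_trees 1 cams [603.1, 72.8, 0.1598] 1-IoU 0.384
[-46.4  32.4] -0.036152579613167646
```

View pics/s2c.png

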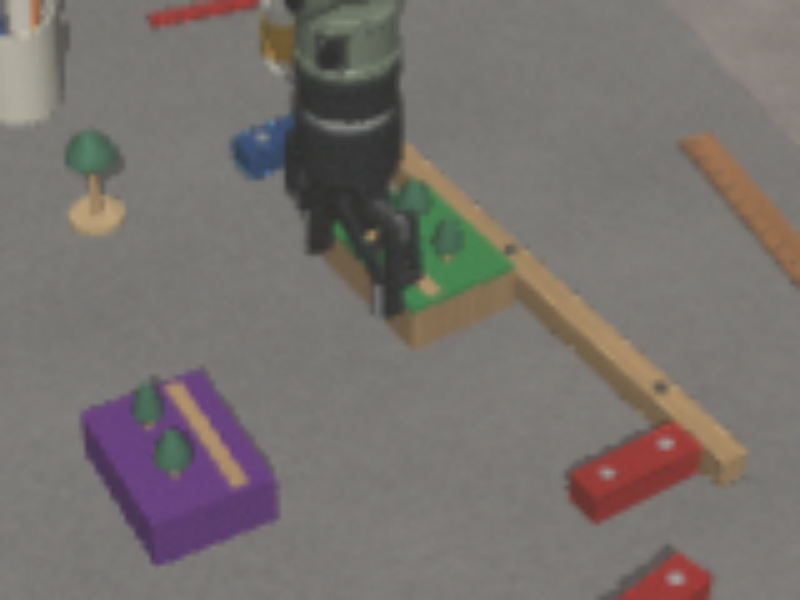

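The tile is nearly at the fence: its near corner, at crop (515,275), is still just short of it, and there's no contact force yet. I'll creep in.

>>> servo_tool([
  [1, -0.2, 0, 0, 0, 0, 0],
  [1, -0.2, 0, 0, 0, 0, 0],
  [1, -0.1, 0, 0, 0, 0, 0],
  [1, 0, 0, 0, 0, 0, 0],
])

```text
clock: 10.05
eef_pos: [550.9, 63.8, 30.2]
orientation: [-3.14, 0.002, -2.945]
wrist_force: [-2.4, -0.6, 0.3]
finger_gap: 85.4
grip_force: 0.8
```

>>> servo_tool([
  [1, -0.1, 0, 0, 0, 0, 0],
  [1, -0.1, 0, 0, 0, 0, 0],
  [1, -0.1, 0, 0, 0, 0, 0],
  [1, 0, 0, 0, 0, 0, 0],
])

```text
clock: 10.55
eef_pos: [551.8, 64.1, 29.9]
orientation: [-3.14, -0.002, -2.945]
wrist_force: [-6.3, -1.8, 4.3]
finger_gap: 85.6
grip_force: 3.4
```

>>> servo_tool([
  [1, -0.1, 0, 0, 0, 0, 0],
  [1, -0.1, 0, 0, 0, 0, 0],
  [1, -0.1, 0, 0, 0, 0, 0],
  [1, 0, 0, 0, 0, 0, 0],
])

```text
clock: 11.05
eef_pos: [551.8, 64.3, 29.3]
orientation: [-3.14, -0.008, -2.945]
wrist_force: [-13.0, -2.8, 8.5]
finger_gap: 85.3
grip_force: 6.5
```

```bash
python3 - <<'E'
from fit import *
from nav import *
s=r.get_state(); print(np.round(s["eef_pos"],1),np.round(nt(s["eef_pos"]),1),np.round(s["orientation"],3),np.round(s["wrist_force"],1),np.round(s["ft_torque"],2))
E
```

```text
[551.8  64.3  29.3] [-98.4  34. ] [-3.14  -0.008 -2.945] [-13.   -2.8   8.5] [-0.63  2.35  0.03]
```

Both ends of the tile are seated: the moment about z is about zero at 13 N. I'll back off, lift and move over to the end of the tile.

>>> servo_tool([
  [1, 1, 0, 0, 0, 0, 0],
  [1, 2, 0, 0, 0, 0, 0],
  [1, 2, 0, -2, 0, 0, 0],
  [1, 0, 0, -5, 0, 0, 0],
  [1, 0, 0, -5, 0, 0, 0],
  [0, 0, 5, 0, 0, 0, 0],
  [0, -2, 4.6, 0, 0, 0, 0],
  [0, -4, 0, 0, 0, 0, 10],
  [0, 0, 0, 0, 0, 0, 10],
  [0, 0, 0, 0, 0, 0, 10],
  [0, 0, 0, 0, 0, 0, 10],
  [0, 0, 0, 0, 0, 0, 10],
  [0, 0, 0, 0, 0, 0, 10],
  [0, 0, 0, 0, 0, 0, 10],
  [0, 0, 0, 0, 0, 0, 10],
  [0, 0, 0, 0, 0, 0, 10],
  [0, 0, 0, 0, 0, 0, 0],
])

```text
clock: 13.18
eef_pos: [548.2, 161.4, 150.3]
orientation: [3.138, 0.002, 1.769]
wrist_force: [-0.9, -0.5, 0.2]
finger_gap: 42.8
grip_force: 0.0
```

```bash
python3 - <<'E'
from fit import *
from nav import *
s=r.get_state(); print(np.round(nt(s["eef_pos"]),1),np.round(s["eef_pos"],1),np.round(s["finger_gap"],1))
go(-47,130,30,th+np.pi/2)
fr={n:grab(n) for n in("top","side")}
for n in fr:
    cv2.imwrite(f"pics/{n}3.png",fr[n]["pixels"][:,:,::-1])
    try: p=fit("tile_trees",(605,74,.2),{n:fr[n]}); print(np.round(nt(p),1),p[2]-th)
    except ZeroDivisionError: print(n,"none")
a=[cv2.resize(fr["top"]["pixels"][120:240,140:340,::-1],(800,480)),]
cv2.imwrite("pics/t3c.png",a[0])
E
```

```text
[-83. 130.] [548.2 161.4 150.3] 42.8
to [583.5 168.5  30. ] tool shift cm [1.000e-02 3.550e+00 1.205e+01] turn deg [0.2 0.1 0.1]
tile_trees 1 cams [604.4, 72.5, 0.1609] 1-IoU 0.045
[-45.1  31.8] -0.035053828482101757
side none
```

View pics/t3c.png

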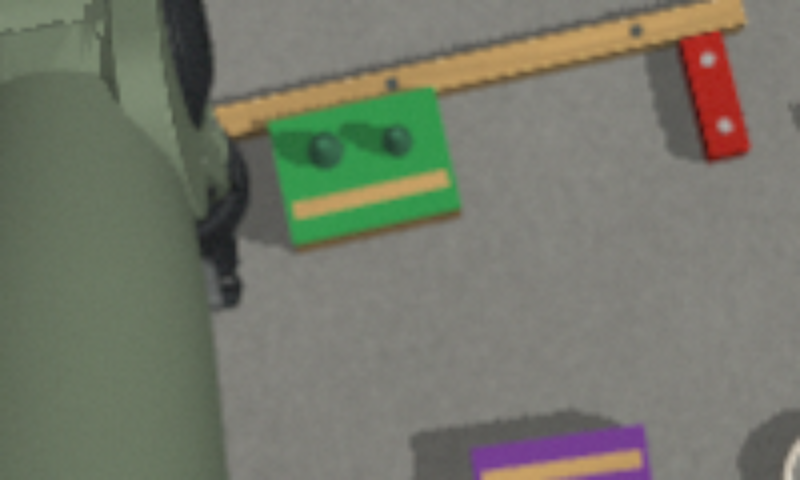

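The tile sits visibly against the fence: its far edge runs (270,122) to (435,88), parallel to the fence edge. I'll check the angle by colour, since the mask fit differs by 0.035 rad.

```bash
cat > ang.py <<'E'
from h import *
def edges(f,box):
    h=cv2.cvtColor(f["pixels"],cv2.COLOR_RGB2HSV).astype(int); u0,v0,u1,v1=box
    def pts(sel,last,z):
        P=[]
        for u in range(u0,u1):
            v=np.nonzero(sel[v0:v1,u])[0]
            if len(v): P.append(at(f,u,v0+(v[-1] if last else v[0])+(.5 if last else -.5),z))
        P=np.array(P); k=np.polyfit(P[:,1],P[:,0],1)
        for _ in range(5):
            e=P[:,0]-np.polyval(k,P[:,1]); g=abs(e)<max(2,2*np.median(abs(e))); k=np.polyfit(P[g,1],P[g,0],1)
        return k,g.sum()
    green=(h[...,0]>45)&(h[...,0]<75)&(h[...,1]>130)&(h[...,2]>60)
    wood=(h[...,0]>12)&(h[...,0]<24)&(h[...,1]>85)&(h[...,2]>130)
    return pts(green,False,40),pts(green,True,40),wood,pts
E
python3 - <<'E'
from ang import *
f=r.grab_frame("top")
a,b,wood,pts=edges(f,(212,125,246,190))
print("tile far/near edge angle",[round(-np.arctan(k[0][0]),3) for k in(a,b)])
h2=edges(f,(250,110,305,150))[2:] if 0 else None
w2=wood.copy(); w2[150:]=0
P=[]
for u in range(255,308):
    v=np.nonzero(w2[110:150,u])[0]
    if len(v): P.append([*at(f,u,110+v[0]-.5,26),*at(f,u,110+v[-1]+.5,26)])
P=np.array(P)
for i in(0,2):
    k=np.polyfit(P[:,i+1],P[:,i],1);print("fence",round(-np.arctan(k[0]),3),k.round(3))
print(a,b)
E
```

```text
tile far/near edge angle [np.float64(0.194), np.float64(0.2)]
fence 0.193 [-1.96000e-01  6.87146e+02]
fence 0.197 [-2.00000e-01  6.63253e+02]
(array([-1.96971107e-01,  6.62354942e+02]), np.int64(34)) (array([-2.03008961e-01,  5.73455254e+02]), np.int64(32))
```

By colour, the tile edges measure 0.194 and 0.200 rad against 0.193 to 0.197 for the fence, and the gap is about 0 to 1 mm, so the tile is flush. I'll lower at the end face and push along.

>>> servo_tool([
  [0, 0, 1.7, 2, 0.2, 0.1, 0.1],
  [0, 0, 1.7, 4, 0, 0, 0],
  [0, 0, 0, 4, 0, 0, 0],
  [0, 0, 0, 2, 0, 0, 0],
  [0, 0, 0, 0, 0, 0, 0],
  [0, 0, 0, 0, 0, 0, 0],
])

```text
clock: 14.18
eef_pos: [581.5, 167.9, 31.0]
orientation: [-3.141, 0.0, 1.766]
wrist_force: [0.4, 0.2, 0.3]
finger_gap: 43.1
grip_force: 0.0
```

```bash
python3 - <<'E'
from nav import *
s=r.get_state(); print(np.round(nt(s["eef_pos"]),1),np.round(s["eef_pos"],1),np.round(s["wrist_force"],1))
go(-49,-79,30,th+np.pi/2)
E
```

```text
[-49.1 129.9] [581.5 167.9  31. ] [0.4 0.2 0.3]
to [622.2 -36.9  30. ] tool shift cm [-2.088e+01  2.000e-02  1.000e-01] turn deg [-0.  0. -0.]
```

>>> servo_tool([
  [0, -1, 0, 0.1, 0, 0, 0],
  [0, -1, 0, 0, 0, 0, 0],
  [0, -0.6, 0, 0, 0, 0, 0],
  [0, -0.8, 0, 0, 0, 0, 0],
  [0, -0.8, 0, 0, 0, 0, 0],
  [0, -0.8, 0, 0, 0, 0, 0],
  [0, -0.8, 0, 0, 0, 0, 0],
  [0, -0.8, 0, 0, 0, 0, 0],
  [0, 0, 0, 0, 0, 0, 0],
])

```text
clock: 15.3
eef_pos: [593.6, 101.8, 29.0]
orientation: [-3.14, 0.001, 1.764]
wrist_force: [-0.9, -0.4, -1.2]
finger_gap: 42.8
grip_force: 0.0
```

```bash
python3 - <<'E'
from nav import *
s=r.get_state(); print(np.round(nt(s["eef_pos"]),1),np.round(s["eef_pos"],1),np.round(s["wrist_force"],1),np.round(s["ft_torque"],2))
f=grab("side"); cv2.imwrite("pics/s4c.png",cv2.resize(f["pixels"][130:250,180:340,::-1],(800,600)))
E
```

```text
[-50.1  62.7] [593.6 101.8  29. ] [-0.9 -0.4 -1.2] [ 0.08 -0.05 -0.02]
```

View pics/s4c.png

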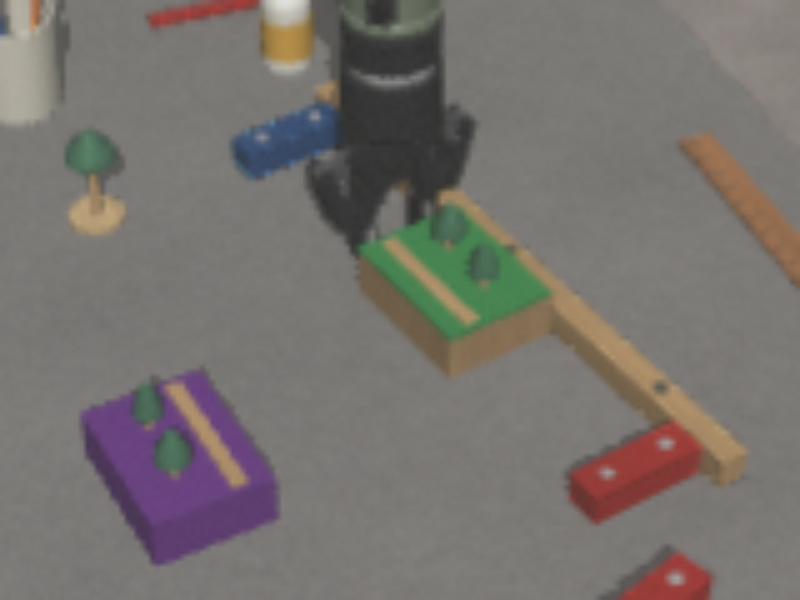

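The tile is sliding along the fence and stays flush; its leading end is at crop (550,295). I'll continue.

>>> servo_tool([
  [0, -0.8, 0.05, 0, 0, 0, 0.1],
  [0, -0.8, 0, 0, 0, 0, 0],
  [0, -0.8, 0, 0, 0, 0, 0],
  [0, -0.8, 0, 0, 0, 0, 0],
  [0, -0.8, 0, 0, 0, 0, 0],
  [0, -0.8, 0, 0, 0, 0, 0],
  [0, -0.8, 0, 0, 0, 0, 0],
  [0, -0.8, 0, 0, 0, 0, 0],
  [0, -0.8, 0, 0, 0, 0, 0],
  [0, -0.8, 0, 0, 0, 0, 0],
  [0, -0.8, 0, 0, 0, 0, 0],
  [0, -0.8, 0, 0, 0, 0, 0],
  [0, -0.8, 0, 0, 0, 0, 0],
  [0, -0.8, 0, 0, 0, 0, 0],
  [0, -0.8, 0, 0, 0, 0, 0],
  [0, -0.6, 0, 0, 0, 0, 0],
  [0, -0.4, 0, 0, 0, 0, 0],
  [0, 0, 0, 0, 0, 0, 0],
])

```text
clock: 17.6
eef_pos: [619.1, -25.1, 29.2]
orientation: [-3.14, 0.001, 1.763]
wrist_force: [-0.6, 0.0, 0.9]
finger_gap: 42.3
grip_force: 0.0
```

```bash
python3 - <<'E'
from nav import *
s=r.get_state(); print(np.round(nt(s["eef_pos"]),1),np.round(s["eef_pos"],1),np.round(s["wrist_force"],1),np.round(s["ft_torque"],2))
E
```

```text
[-49.7 -66.7] [619.1 -25.1  29.2] [-0.6  0.   0.9] [ 0.02 -0.05 -0.04]
```

>>> servo_tool([
  [0, -0.3, 0, 0, 0, 0, 0.1],
  [0, -0.3, 0, 0, 0, 0, 0],
  [0, -0.2, 0, 0, 0, 0, 0],
  [0, -0.2, 0, 0, 0, 0, 0],
  [0, 0, 0, 0, 0, 0, 0],
])

```text
clock: 18.23
eef_pos: [621.0, -34.6, 29.2]
orientation: [-3.14, 0.0, 1.762]
wrist_force: [0.5, 1.1, 0.0]
finger_gap: 42.5
grip_force: 0.5
```

>>> servo_tool([
  [0, -0.15, 0, 0, 0, 0, 0],
  [0, -0.15, 0, 0, 0, 0, 0],
  [0, -0.15, 0, 0, 0, 0, 0],
  [0, -0.1, 0, 0, 0, 0, 0],
  [0, 0, 0, 0, 0, 0, 0],
])

```text
clock: 18.85
eef_pos: [621.4, -37.9, 29.2]
orientation: [-3.14, -0.004, 1.763]
wrist_force: [-2.7, 7.4, 3.8]
finger_gap: 42.8
grip_force: 3.7
```

>>> servo_tool([
  [0, -0.1, 0, 0, 0, 0, 0],
  [0, -0.1, 0, 0, 0, 0, 0],
  [0, 0, 0, 0, 0, 0, 0],
])

```text
clock: 19.23
eef_pos: [621.2, -38.1, 29.2]
orientation: [-3.14, -0.007, 1.765]
wrist_force: [-3.4, 11.9, 7.1]
finger_gap: 42.9
grip_force: 6.2
```

>>> servo_tool([
  [0, 1, 0, 0, 0, 0, 0],
  [0, 2, 0, 0, 0, 0, 0],
  [0, 2, 0, -1, 0, 0, 0],
  [0, 0, 0, -5, 0, 0, 0],
  [0, 0, 0, -6, 0, 0, 0],
  [0, 0, -6, 0, 0, 0, 0],
  [0, 0, -6, 0, 0, 0, 0],
  [0, 5, 0, 0, 0, 0, 0],
  [0, 6, 0, 0, 0, 0, 0],
  [0, 6, 0, 0, 0, 0, 0],
  [0, 0, 0, 0, 0, 0, 0],
])

```text
clock: 20.6
eef_pos: [461.3, 155.6, 150.0]
orientation: [-3.141, -0.0, 1.77]
wrist_force: [0.1, -0.7, -0.7]
finger_gap: 42.8
grip_force: 0.0
```

```bash
python3 - <<'E'
from ang import *
f=r.grab_frame("top")
u,v=proj(f,[640,-106,40]); print(u,v)
c0=int(u);r0=int(v)
cv2.imwrite("pics/t5c.png",cv2.resize(f["pixels"][r0-45:r0+45,c0-60:c0+60,::-1],(800,600),interpolation=cv2.INTER_CUBIC))
a,b,wood,_=edges(f,(c0-20,r0-25,c0+20,r0+30)); print([(round(-np.arctan(k[0][0]),3),k[0].round(2)) for k in(a,b)])
E
```

```text
293.18555824518484 146.79094043141407
[(np.float64(0.198), array([-2.0000e-01,  6.6167e+02])), (np.float64(0.191), array([-1.9000e-01,  5.7295e+02]))]
```

View pics/t5c.png

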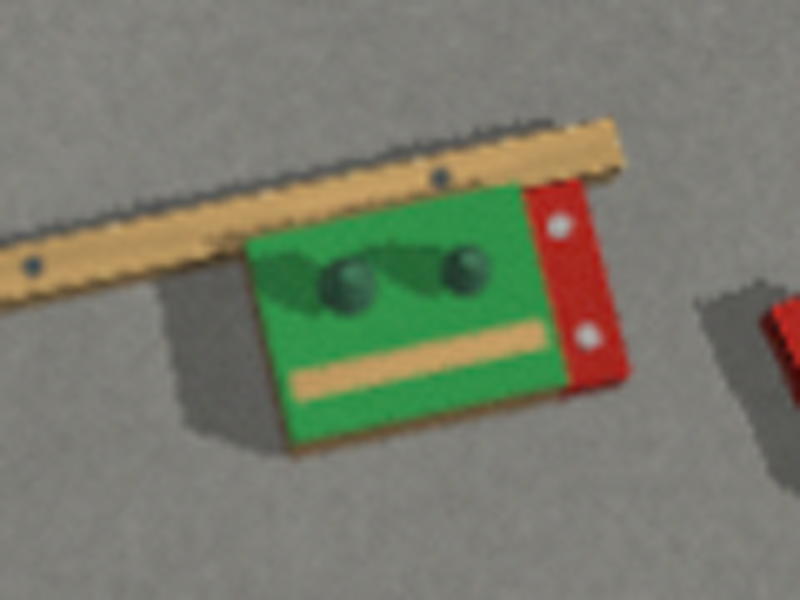

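The tile sits flush against the fence and butts against the red stop; no gap shows at crop (540,190) to (565,385). The edge fit hints at up to 1 mm at the fence, so I'll do one gentle seating press square to it.

>>> servo_tool([
  [0, 0, 0, 0, 0, 0, -10],
  [0, 0, 0, 0, 0, 0, -10],
  [0, 0, 0, 0, 0, 0, -10],
  [0, 0, 0, 0, 0, 0, -10],
  [0, 0, 0, 0, 0, 0, -10],
  [0, 0, 0, 0, 0, 0, -10],
  [0, 0, 0, 0, 0, 0, -10],
  [0, 0, 0, 0, 0, 0, -10],
  [0, 0, 0, 0, 0, 0, -10],
  [0, 0, -5.5, 0, 0, 0, 0],
  [0, 0, -5.8, 0, 0, 0, 0],
  [0, 0, -5.8, 0, 0, 0, 0],
  [0, 0, -5.8, 0, 0, 0, 0],
  [0, 0, -5.8, 0, 0, 0, 0],
  [0, -3.5, 0, 0, 0, 0, 0],
  [0, 0, 0, 5, 0, 0, 0],
  [0, 0, 0, 5, 0, 0, 0],
  [0, 0, 0, 2, 0, 0, 0],
  [0, 0, 0, 0, 0, 0, 0],
])

```text
clock: 23.02
eef_pos: [549.7, -124.3, 27.7]
orientation: [3.14, -0.005, -2.952]
wrist_force: [0.5, -0.3, 0.2]
finger_gap: 42.5
grip_force: 0.0
```

```bash
python3 - <<'E'
from nav import *
s=r.get_state(); print(np.round(nt(s["eef_pos"]),1),np.round(s["eef_pos"],1),np.round(s["wrist_force"],1))
go(-101,-147,30,th+np.pi)
E
```

```text
[-137.2 -150.6] [ 549.7 -124.3   27.7] [ 0.5 -0.3  0.2]
to [ 584.5 -113.8   30. ] tool shift cm [-3.61  0.38 -0.24] turn deg [ 0.1 -0.3 -0.4]
```

>>> servo_tool([
  [0, -0.8, 0.2, -0.2, 0, -0.2, -0.4],
  [0, -0.8, 0, 0, 0, 0, 0],
  [0, -0.8, 0, 0, 0, 0, 0],
  [0, -0.6, 0, 0, 0, 0, 0],
  [0, -0.4, 0, 0, 0, 0, 0],
  [0, -0.2, 0, 0, 0, 0, 0],
  [0, 0, 0, 0, 0, 0, 0],
])

```text
clock: 23.9
eef_pos: [586.3, -114.5, 31.1]
orientation: [3.141, 0.001, -2.943]
wrist_force: [-0.3, -0.8, -0.3]
finger_gap: 43.2
grip_force: 0.0
```

>>> servo_tool([
  [0, -0.1, 0, 0, 0, 0, 0],
  [0, -0.1, 0, 0, 0, 0, 0],
  [0, -0.1, 0, 0, 0, 0, 0],
  [0, -0.1, 0, 0, 0, 0, 0],
  [0, 0, 0, 0, 0, 0, 0],
])

```text
clock: 24.52
eef_pos: [587.3, -114.2, 31.0]
orientation: [-3.141, -0.004, -2.944]
wrist_force: [-8.4, -2.3, 6.3]
finger_gap: 42.8
grip_force: 4.5
```

Firm contact at n ≈ -98.4, the same value as when it first seated. I'll back off and take a final look.

>>> servo_tool([
  [0, 1, 0, 0, 0, 0, 0],
  [0, 2, 0, 0, 0, 0, 0],
  [0, 1.5, 0, -2, 0, 0, 0],
  [0, 0, 0, -5, 0, 0, 0],
  [0, 0, 0, -6, 0, 0, 0],
  [0, 4, 6, 0, 0, 0, 0],
  [0, 3, 6, 0, 0, 0, 0],
  [0, 0, 6, 0, 0, 0, 0],
  [0, 0, 6, 0, 0, 0, 0],
  [0, 0, 4, 0, 0, 0, 0],
  [0, 0, 0, 0, 0, 0, 0],
  [0, 0, 0, 0, 0, 0, 0],
])

```text
clock: 26.02
eef_pos: [432.2, 127.4, 161.2]
orientation: [-3.141, 0.003, -2.943]
wrist_force: [0.9, -0.5, -0.9]
finger_gap: 42.7
grip_force: 0.0
```

```bash
python3 - <<'E'
from ang import *
f=r.grab_frame("top"); c0,r0=293,147
cv2.imwrite("pics/t6.png",cv2.resize(f["pixels"][:,:,::-1],(800,600)))
a,b,wood,_=edges(f,(c0-20,r0-25,c0+20,r0+30)); print([(round(-np.arctan(k[0][0]),3),k[0].round(2)) for k in(a,b)])
E
```

```text
[(np.float64(0.193), array([-2.0000e-01,  6.6317e+02])), (np.float64(0.199), array([-2.00e-01,  5.73e+02]))]
```

View pics/t6.png

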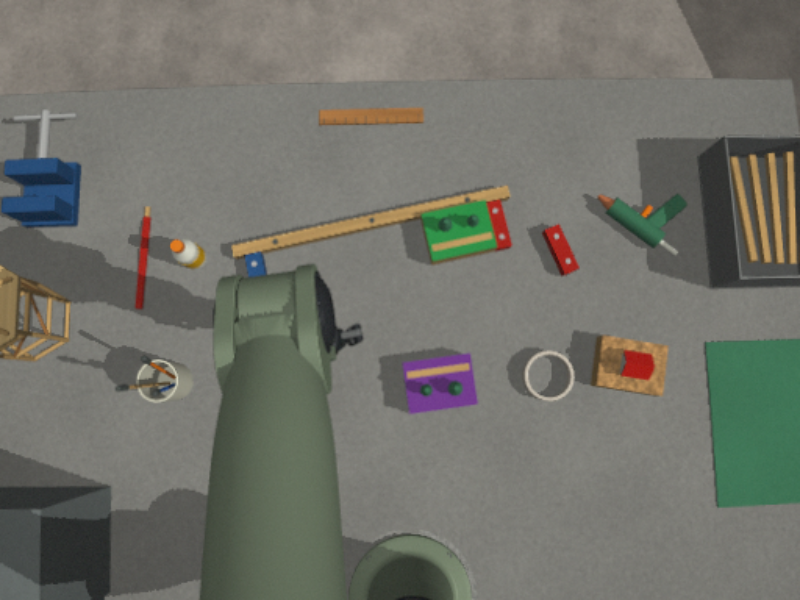

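The tile at (460,230) is flush to the fence and butted to the red stop. The other things in view are where they were, and the gripper is clear.

```bash
python3 -c "
from plant import r
print(r.hand_in())"
```

```text
the job is handed in; nothing more can be done
None
```

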